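# Lock the spindle nuts of a sculptor's turntable

### The arm

A 6-joint arm with a two-finger parallel gripper is mounted at the origin on the work surface. World frame = base frame: x ahead of the robot, y to its left, z up, the work surface at z = 0. Lengths are in m, angles in rad, forces in N, time in s.
With the tool pointing down it reaches from about 0.25 to 0.775 m from the base axis. Payload 4 kg.
Tool frame: the origin (TCP) lies at the very end of the fingers, on their centre line; the grasp point (between the pads) lies 19 mm behind it (robot.grip_point_offset is the distance from the TCP to the grasp point, in m); z points along the fingers, y is the line along which they close (so a half turn about z gives the same grasp; the last joint's range is limited). The gripper opens to 94 mm and grips with 3 to 60 N. Pads are 16 mm wide; open, the fingers measure 119 mm over their backs; the gripper's body (75 mm by 177 mm) begins 78 mm behind the grasp point.
Start: joints at [1.041, 0.087, 1.371, -0, 1.684, -0.103], TCP at [0.228, 0.501, 0.206] pointing down, gripper open.
Joint ranges: [-3.1, 3.1], [-0.76, 2.03], [0.27, 2.55], [-1.08, 4.22], [0.17, 2.65], [-2.57, 2.57]. Speed limits (rad/s): [2.79, 2.79, 3.14, 3.14, 3.14, 3.14].

### API

Orientations are given as a rotation vector (axis times angle).
In Python, from workcell import robot gives the robot as it stands.
- The arm moves only by the shell command python3 -m creep 'ROWS' [FORCE]. ROWS is JSON, a list of rows, each an object with "offset": the shift along the tool's x, y, z in units of 40 mm (1.0 is 40 mm), a list of three; "twist": the turn, a rotation vector about the tool's x, y, z in units of 5 degrees (1.0 is 5 degrees), a list of three; "claw": the opening, from -1 (shut) to 1 (fully open). In form: [{"offset": [x, y, z], "twist": [ax, ay, az], "claw": claw}, ...]. A call has 1 to 5 rows; each row shifts and turns the commanded pose from where the row before left it, along the tool's axes as they then stand; what a row does not reach is not made up. A row lasts 1/10 s, in which the tool goes at most 50 mm and 8.59 degrees, less where a joint would pass 70% of its speed; a pose out of reach is approached as far as the arm can. A call is refused whole if a number of a shift passes 1 or a number of a turn 1, either way. A call with a gripper value outside its range is refused whole. The fingers move at their own pace and stop on an object; FORCE is the grip in N (left out, the last holds). Time passes only in rows, so rows that do not move let the fingers close. It gives the time, the measured TCP pose, the force, the opening and the grip force at its end, in the units of the state.
- robot.state(): the state, without advancing time (a new reading comes with each control period).
- robot.camera(name): name is "scene" or "top" or "wrist"; returns the picture (384x512x3 uint8, red, green, blue); there is no depth.
- robot.camera_model(name): a dict with "mtx" (3x3 intrinsics, pixels), "R" (3x3) and "t" (3): a world point X has camera coordinates R X + t; the wrist camera has in their place "T_tool_cam" (4x4, takes a point from camera to tool coordinates, whose origin is the TCP and whose axes are the flange's). Camera axes: x right, y down, z forward; pixel columns grow to the right and rows downward; lengths in m; the calibration is good to about 2 mm. A picture is of the moment at which its call begins: read the wrist's pose just before it. camera_model takes no time and is no camera call.
- robot.hand_in(): hands the job in; it is judged then, once.
The state is a dict: "t": time; "joint_positions": joint angles; "joint_velocities": joint speeds; "joint_efforts": joint torques, N m; "position": TCP position; "ee_rot": TCP orientation; "force": force on the tool from outside, world axes, zero at the start; "wrist_torque": the same for the moment, N m; "width": finger opening in m; "grasp_force": force on a finger pad.
Only numpy, scipy, OpenCV 4.12 (cv2) and the standard library are available. Lean on these libraries where they do the work, as an engineer would, in place of code of your own. Each camera call takes 0.05 s, during which the arm holds its last target. There are 200 camera calls.

### The job

The wheel head is off this turntable and its bearing nut is set; lock it. Lay the spanner whose jaw fits the lower nut flat on the foot board, handle between the two pegs, and slide it right onto the lower nut so that it holds the nut still; let go of it. Then turn the winged jam nut above clockwise (seen from above) until it stops, in line with the handle, without letting the lower nut turn away with it, and leave the spanner in place.

Things in the scene. Friction and masses are not known exactly. Their poses are not given: they have to be found in the camera images.
- base: Turntable foot, fixed: brown wooden board 90 mm wide, 18 mm thick, with an upright spindle. Origin: on the table under the spindle axis; x along the board, which spans x -245 to 60 mm. Two wooden pegs (14 mm thick, top 50 mm up) at x -220 mm, y +-28 mm. The spanner, flat on the board, slides on from the pegs' side in +x, handle between the pegs, until its x axis and origin match the base's.
- spanner: Large flat open-ended spanner, grey metal, 14 mm thick, 0.35 kg, flat on the table (the other one, 24 mm jaw, is too small). Origin: jaw middle, underside; z up. Jaw: slot along x, 48 mm wide, closed at x -36 mm; prongs reach x 48 mm, flared to 65 mm; head 86 mm wide from x -60 mm. Handle towards -x, 22 mm wide, from x -90 to its end at -256 mm; balances near x -95 mm: grip there.
- lower_nut (a joint): Dark steel block on the board around the spindle, 60 mm long, 40 mm wide, 18 to 38 mm above the table; the jaw takes it across the 40 mm. Value: its turn about the spindle, rad, clockwise from above positive; 0 when its length lies along the board's x. Starts within 0.06 of 0. Turns more easily than the jam nut turns on it: unless held, it goes along.
- jam_nut (a joint): Winged nut on the lower nut: hub 28 mm across, 38 to 49 mm above the table, then an upright bar 50 mm long, 12 mm thick, 48 to 82 mm up, centred on the spindle. Value: turn relative to the lower nut, rad, clockwise from above positive; starts 0 to 0.4, firm stop at 1.3. The bar stands 1.3 - jam_nut - lower_nut counter-clockwise from the board's x. Needs 0.2 N m; stays where left.

How it is judged:
By the outcome, as a careful person would: the job done as asked, in the order asked, and still so for the second after the job is handed in, with the robot touching nothing.
It also fails if it takes over 51 s, if anything falls off the work surface, if the arm or the gripper's body presses on something with over 40 N, if the wrist force passes 120 N, or if a joint passes its speed limit or range.

## Working session

There is one attempt and no reset: what is moved stays moved. The work goes in short steps, Python scripts to look and compute and a shell command to move; the robot and the scene stay as the last step left them, time stands still between calls to the robot, and variables do not carry over. Pictures are saved under pics/ and viewed, at most 10 in all, crops included, and the job is handed in when it is done.

```bash
mkdir -p pics; ls; python3 - <<'E'
from workcell import robot
import cv2,numpy as np
for n in("top","scene"):
    im=robot.camera(n); cv2.imwrite(f"pics/{n}0.png",im[:,:,::-1])
    m=robot.camera_model(n); print(n,m["mtx"].round(1).tolist(),m["R"].round(3).tolist(),m["t"].round(3).tolist())
m=robot.camera_model("wrist");print(m["T_tool_cam"].round(3).tolist())
s=robot.state();print(s["t"],s["position"],s["ee_rot"],s["width"])
a=cv2.imread("pics/top0.png");b=cv2.imread("pics/scene0.png")
E
```

```text
pics
top [[478.9, 0.0, 258.1], [0.0, 478.9, 174.4], [0.0, 0.0, 1.0]] [[0.156, -0.988, -0.006], [-0.965, -0.151, -0.213], [0.209, 0.039, -0.977]] [0.037, 0.542, 0.797]
scene [[413.8, 0.0, 261.2], [0.0, 413.8, 195.3], [0.0, 0.0, 1.0]] [[-0.793, 0.609, -0.001], [0.511, 0.664, -0.545], [-0.331, -0.433, -0.838]] [0.367, -0.297, 1.095]
[[-0.001, -0.966, -0.257, 0.075], [1.0, -0.001, -0.001, 0.0], [0.0, -0.257, 0.966, -0.181], [0.0, 0.0, 0.0, 1.0]]
0.1 [0.22743525 0.50025473 0.20443894] [-6.65148227e-01 -3.06976345e+00  2.88450461e-03] 0.09379412713393558
```

View pics/top0.png

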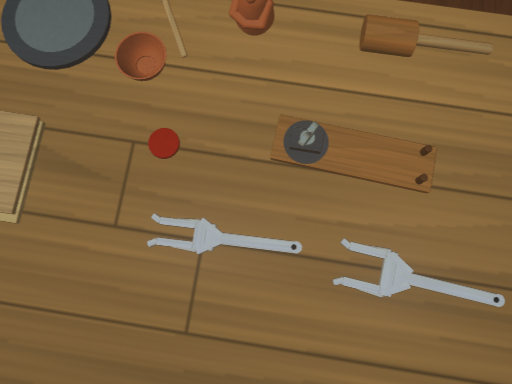

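View pics/scene0.png

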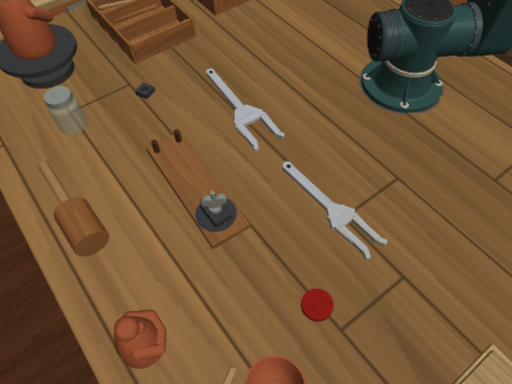

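The top view shows the board with spindle at about (306,142), pegs at (426,150) and (421,179), the wider-jawed spanner on the right (jaw about (365,265), handle end (499,300)), and the small one on the left. Next I measure them.

```bash
cat > h.py <<'E'
from workcell import robot
import cv2,numpy as np
def cam(n):
    m=robot.camera_model(n); return [np.array(m[k]) for k in("mtx","R","t")]
def ray(n,uv,z):
    K,R,t=cam(n); d=R.T@np.linalg.solve(K,[*uv,1]); c=-R.T@t
    return c+d*(z-c[2])/d[2]
def proj(n,X):
    K,R,t=cam(n); p=K@(R@np.array(X)+t); return p[:2]/p[2]
E
python3 - <<'E'
from h import *
a=cv2.imread("pics/top0.png");b=cv2.imread("pics/scene0.png")
hsv=cv2.cvtColor(a,cv2.COLOR_BGR2HSV)
m=((hsv[...,1]<70)&(hsv[...,2]>120)).astype(np.uint8)
n,l,st,c=cv2.connectedComponentsWithStats(m)
for i in range(1,n):
    if st[i,4]>60:
        pts=np.argwhere(l==i)[:,::-1]
        w=np.array([ray("top",p,.014)[:2] for p in pts])
        mu=w.mean(0);u,s,vt=np.linalg.svd(w-mu);ax=vt[0]
        if ax[1]<0: ax=-ax
        pr=(w-mu)@ax; q=(w-mu)@[-ax[1],ax[0]]
        print(i,st[i],mu.round(4),ax.round(4),"ext",pr.min().round(4),pr.max().round(4),q.min().round(4),q.max().round(4))
        for s0 in np.arange(pr.min(),pr.max(),.012):
            k=(pr>=s0)&(pr<s0+.012); qq=q[k]; print("  %.3f w %.4f mid %.4f n %d"%(s0-pr.min(),np.ptp(qq),(qq.max()+qq.min())/2,k.sum()))
A=cv2.resize(a[100:200,260:450],None,fx=4,fy=4,interpolation=cv2.INTER_CUBIC)
B=cv2.resize(b[120:250,140:260],None,fx=4,fy=4,interpolation=cv2.INTER_CUBIC)[:, :]
cv2.imwrite("pics/A.png",A)
B=cv2.resize(b[170:250,170:260],None,fx=6,fy=6,interpolation=cv2.INTER_CUBIC); cv2.imwrite("pics/B.png",B)
E
```

```text
2 [299 131   9  14  72] [0.6237 0.0482] [-0.9926  0.1216] ext -0.0141 0.013 -0.0058 0.0073
  0.000 w 0.0126 mid 0.0006 n 29
  0.012 w 0.0132 mid 0.0008 n 37
  0.024 w 0.0078 mid -0.0014 n 6
4 [ 147  213  155   41 2419] [0.4107 0.1787] [-0.0377  0.9993] ext -0.1555 0.1259 -0.0327 0.032
  0.000 w 0.0220 mid 0.0000 n 68
  0.012 w 0.0212 mid 0.0001 n 62
  0.024 w 0.0210 mid -0.0001 n 78
  0.036 w 0.0211 mid 0.0001 n 78
  0.048 w 0.0213 mid 0.0001 n 78
  0.060 w 0.0211 mid 0.0002 n 78
  0.072 w 0.0213 mid -0.0000 n 80
  0.084 w 0.0209 mid -0.0003 n 77
  0.096 w 0.0214 mid -0.0001 n 79
  0.108 w 0.0212 mid -0.0001 n 76
  0.120 w 0.0209 mid -0.0000 n 79
  0.132 w 0.0209 mid -0.0001 n 76
  0.144 w 0.0293 mid -0.0010 n 90
  0.156 w 0.0484 mid 0.0001 n 158
  0.168 w 0.0588 mid -0.0003 n 195
  0.180 w 0.0647 mid -0.0004 n 229
  0.192 w 0.0593 mid -0.0002 n 182
  0.204 w 0.0571 mid 0.0003 n 120
  0.216 w 0.0551 mid -0.0002 n 112
  0.228 w 0.0537 mid -0.0004 n 105
  0.240 w 0.0510 mid -0.0005 n 98
  0.252 w 0.0516 mid -0.0005 n 98
  0.264 w 0.0595 mid 0.0001 n 92
  0.276 w 0.0611 mid -0.0005 n 31Traceback (most recent call last):
  File "<stdin>", line 9, in <module>
  File "h.py", line 6, in ray
    K,R,t=cam(n); d=R.T@np.linalg.solve(K,[*uv,1]); c=-R.T@t
          ~~~^^^
  File "h.py", line 4, in cam
    m=robot.camera_model(n); return [np.array(m[k]) for k in("mtx","R","t")]
ValueError: time passes only in moves, steps and waits
```

```bash
cat > h.py <<'E'
from workcell import robot
import cv2,numpy as np,functools
@functools.lru_cache
def cam(n):
    m=robot.camera_model(n); return [np.array(m[k]) for k in("mtx","R","t")]
def ray(n,uv,z):
    K,R,t=cam(n); d=R.T@np.linalg.solve(K,[*uv,1]); c=-R.T@t
    return c+d*(z-c[2])/d[2]
def proj(n,X):
    K,R,t=cam(n); p=K@(R@np.array(X)+t); return p[:2]/p[2]
E
python3 - <<'E'
from h import *
a=cv2.imread("pics/top0.png");b=cv2.imread("pics/scene0.png")
hsv=cv2.cvtColor(a,cv2.COLOR_BGR2HSV)
m=((hsv[...,1]<70)&(hsv[...,2]>120)).astype(np.uint8)
n,l,st,c=cv2.connectedComponentsWithStats(m)
for i in range(1,n):
    if st[i,4]>1500 and c[i][0]>300:
        pts=np.argwhere(l==i)[:,::-1]
        w=np.array([ray("top",p,.014)[:2] for p in pts])
        mu=w.mean(0);u,s,vt=np.linalg.svd(w-mu,full_matrices=False);ax=vt[0]
        if ax[1]<0: ax=-ax
        pr=(w-mu)@ax; q=(w-mu)@[-ax[1],ax[0]]
        print(i,st[i],mu.round(4),ax.round(4),"ext",pr.min().round(4),pr.max().round(4),q.min().round(4),q.max().round(4))
        for s0 in np.arange(pr.min(),pr.max(),.012):
            k=(pr>=s0)&(pr<s0+.012); qq=q[k]; print("  %.3f w %.4f mid %.4f n %d"%(s0-pr.min(),np.ptp(qq),(qq.max()+qq.min())/2,k.sum()))
A=cv2.resize(a[100:200,260:450],None,fx=4,fy=4,interpolation=cv2.INTER_CUBIC)
cv2.imwrite("pics/A.png",A)
B=cv2.resize(b[170:250,170:260],None,fx=6,fy=6,interpolation=cv2.INTER_CUBIC); cv2.imwrite("pics/B.png",B)
E
```

```text
5 [ 332  238  173   69 3102] [ 0.3926 -0.1716] [0.0809 0.9967] ext -0.1738 0.1302 -0.0436 0.0431
  0.000 w 0.0214 mid -0.0001 n 72
  0.012 w 0.0214 mid 0.0003 n 61
  0.024 w 0.0206 mid 0.0002 n 83
  0.036 w 0.0206 mid 0.0001 n 83
  0.048 w 0.0206 mid 0.0000 n 82
  0.060 w 0.0211 mid 0.0001 n 84
  0.072 w 0.0211 mid 0.0001 n 83
  0.084 w 0.0211 mid -0.0000 n 84
  0.096 w 0.0207 mid 0.0001 n 81
  0.108 w 0.0207 mid 0.0000 n 82
  0.120 w 0.0208 mid -0.0000 n 82
  0.132 w 0.0207 mid -0.0001 n 82
  0.144 w 0.0207 mid -0.0002 n 81
  0.156 w 0.0328 mid 0.0001 n 91
  0.168 w 0.0471 mid -0.0007 n 164
  0.180 w 0.0615 mid -0.0015 n 220
  0.192 w 0.0783 mid -0.0002 n 285
  0.204 w 0.0858 mid -0.0006 n 314
  0.216 w 0.0867 mid -0.0002 n 241
  0.228 w 0.0850 mid -0.0003 n 140
  0.240 w 0.0833 mid -0.0003 n 134
  0.252 w 0.0804 mid -0.0006 n 121
  0.264 w 0.0796 mid -0.0007 n 119
  0.276 w 0.0796 mid -0.0008 n 117
  0.288 w 0.0845 mid -0.0012 n 98
  0.300 w 0.0806 mid -0.0005 n 18
```

View pics/A.png

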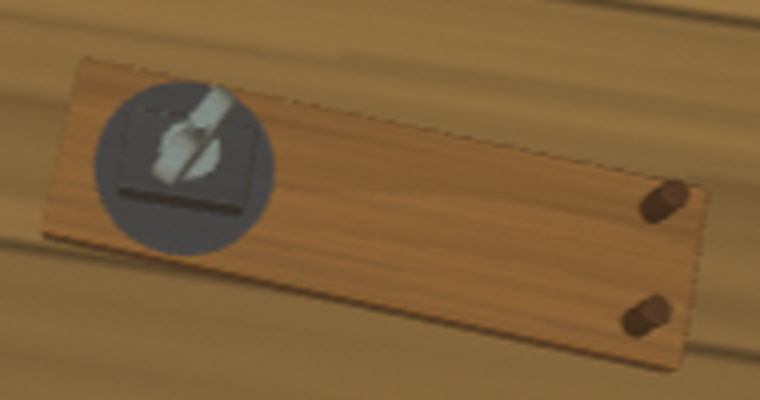

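View pics/B.png

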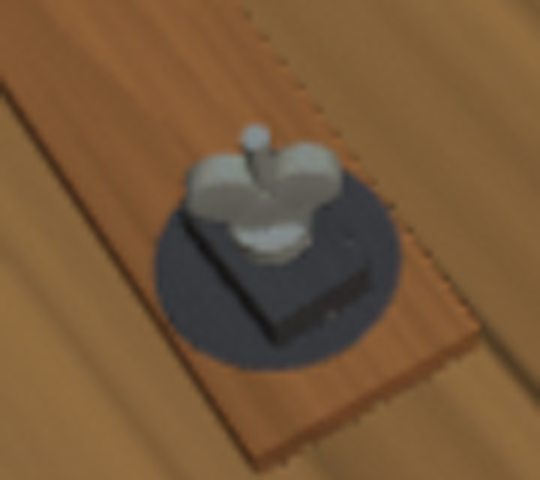

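Crop A: wing bar runs from about (170,172) up to (225,98), disc centred about (184,168), peg tops at (675,193) and (655,303), board corners (83,57), (708,190), (42,235). Crop B shows the winged nut on the dark block with a dark disc under it. The big spanner is measured at 304 mm long and 86 mm wide, which agrees with the given sizes.

```bash
python3 - <<'E'
from h import *
a=cv2.imread("pics/top0.png")
f=lambda u,v:(260+(u+.5)/4-.5,100+(v+.5)/4-.5)
P=lambda u,v,z:ray("top",f(u,v),z)[:2]
K,R,t=cam("top");print("cam",(-R.T@t).round(3))
c=[P(83,57,.018),P(708,190,.018),P(678,368,.018),P(42,235,.018)]
print("corners",np.round(c,4).tolist(),"len",[np.linalg.norm(c[i]-c[(i+1)%4]).round(4) for i in range(4)])
p1,p2=P(675,193,.05),P(655,303,.05);print("pegs",p1.round(4),p2.round(4),np.linalg.norm(p1-p2))
hsv=cv2.cvtColor(a,cv2.COLOR_BGR2HSV)
# disc: low saturation pixels in crop
s=hsv[:,:,1];m=((s<90)).astype(np.uint8);m[:, :280]=0;m[:,335:]=0;m[:115]=0;m[170:]=0
m=cv2.morphologyEx(m,cv2.MORPH_CLOSE,np.ones((5,5)));m=cv2.morphologyEx(m,cv2.MORPH_OPEN,np.ones((7,7)))
k=max(cv2.findContours(m,0,2)[0],key=cv2.contourArea);e=cv2.fitEllipse(cv2.convexHull(k));print("disc",e)
print("disc centre",ray("top",e[0],.018).round(4))
# board long edges by mask: brown-orange more saturated hue
print("hue board",hsv[150,370],"table",hsv[110,400],hsv[200,330])
ends=P(225,97,.07),P(165,172,.06);print("bar",np.round(ends,4))
# estimates
x=(c[0]+c[3]-c[1]-c[2]);x/=np.linalg.norm(x);x2=np.array([-(p2-p1)[1],(p2-p1)[0]]);x2/=np.linalg.norm(x2)
print("xaxis corners",np.degrees(np.arctan2(x[1],x[0])),"pegs",np.degrees(np.arctan2(x2[1],x2[0])))
y=np.array([-x[1],x[0]]);C=sum(c)/4
print("origin by corners",(C+x*.0925).round(4),"by pegs",((p1+p2)/2+x*.22).round(4))
E
```

```text
cam [0.351 0.087 0.894]
corners [[0.6627, 0.0981], [0.6425, -0.2035], [0.5549, -0.1964], [0.5723, 0.1043]] len [np.float64(0.3023), np.float64(0.0879), np.float64(0.3012), np.float64(0.0906)]
pegs [ 0.6281 -0.1782] [ 0.5755 -0.1735] 0.05281931838005474
disc ((305.6646728515625, 141.6632537841797), (43.48600769042969, 44.496681213378906), 99.69776916503906)
disc centre [0.6151 0.0426 0.018 ]
hue board [ 16 157 140] table [ 18 141 141] [ 17 139 130]
bar [[0.6352 0.0315]
 [0.5993 0.053 ]]
xaxis corners 86.43131471103379 pegs -95.11788553029902
origin by corners [0.6139 0.043 ] by pegs [0.6155 0.0438]
```

```bash
T='{"offset":[0,0,0],"twist":[0,0,1],"claw":1}'; python3 -m creep '[{"offset":[0,0,0],"twist":[0,0,1],"claw":1},{"offset":[0,0,0],"twist":[0,0,1],"claw":1},{"offset":[0,0,0],"twist":[0,0,1],"claw":1},{"offset":[0,0,0],"twist":[0,0,1],"claw":1},{"offset":[0,0,0],"twist":[0,0,1],"claw":1}]' 
python3 -m creep '[{"offset":[0,0,0],"twist":[0,0,1],"claw":1},{"offset":[0,0,0],"twist":[0,0,1],"claw":1},{"offset":[0,0,0],"twist":[0,0,1],"claw":1},{"offset":[0,0,0],"twist":[0,0,1],"claw":1},{"offset":[0,0,0],"twist":[0,0,1],"claw":1}]' >/dev/null
python3 -m creep '[{"offset":[0,0,0],"twist":[0,0,1],"claw":1},{"offset":[0,0,0],"twist":[0,0,1],"claw":1},{"offset":[0,0,0],"twist":[0,0,1],"claw":1},{"offset":[0,0,0],"twist":[0,0,1],"claw":1},{"offset":[0,0,0],"twist":[0,0,0],"claw":1}]'
```

```text
t: 0.6
position: [0.2275, 0.5004, 0.2048]
ee_rot: [-1.319, -2.851, 0.002]
force: [0.4, -0.1, 0.0]
width: 0.0933
grasp_force: 0.0
t: 1.6
position: [0.2275, 0.5004, 0.2048]
ee_rot: [2.306, 2.133, -0.002]
force: [0.4, -0.1, 0.2]
width: 0.094
grasp_force: 0.0
```

```bash

python3 -m creep '[{"offset":[-0.935,0.303,0],"twist":[0,0,0],"claw":1},{"offset":[-0.935,0.303,0],"twist":[0,0,0],"claw":1},{"offset":[-0.935,0.303,0],"twist":[0,0,0],"claw":1},{"offset":[-0.935,0.303,0],"twist":[0,0,0],"claw":1},{"offset":[-0.935,0.303,0],"twist":[0,0,0],"claw":1}]' >/dev/null
python3 -m creep '[{"offset":[-0.935,0.303,0],"twist":[0,0,0],"claw":1},{"offset":[-0.935,0.303,0],"twist":[0,0,0],"claw":1},{"offset":[-0.935,0.303,0],"twist":[0,0,0],"claw":1},{"offset":[-0.935,0.303,0],"twist":[0,0,0],"claw":1},{"offset":[-0.935,0.303,0],"twist":[0,0,0],"claw":1}]'
python3 -m creep '[{"offset":[-0.935,0.303,0],"twist":[0,0,0],"claw":1},{"offset":[-0.935,0.303,0],"twist":[0,0,0],"claw":1},{"offset":[-0.935,0.303,0],"twist":[0,0,0],"claw":1},{"offset":[-0.935,0.303,0],"twist":[0,0,0],"claw":1},{"offset":[-0.935,0.303,0],"twist":[0,0,0],"claw":1}]' >/dev/null
python3 -m creep '[{"offset":[-0.935,0.303,0],"twist":[0,0,0],"claw":1},{"offset":[-0.935,0.303,0],"twist":[0,0,0],"claw":1},{"offset":[-0.935,0.303,0],"twist":[0,0,0],"claw":1},{"offset":[0,0,0],"twist":[0,0,0],"claw":1},{"offset":[0,0,0],"twist":[0,0,0],"claw":1}]'
```

```text
t: 2.6
position: [0.3193, 0.1169, 0.2054]
ee_rot: [2.303, 2.136, 0.001]
force: [0.1, -0.3, 0.2]
width: 0.0939
grasp_force: 0.0
t: 3.6
position: [0.3926, -0.1875, 0.2049]
ee_rot: [-2.305, -2.132, -0.0]
force: [-0.1, 0.8, -0.0]
width: 0.0941
grasp_force: 0.0
```

```bash
cat >> h.py <<'E'
from scipy.spatial.transform import Rotation as Ro
class W:
    """wrist snapshot: picture + ray casting"""
    def __init__(s,name):
        st=robot.state(); m=robot.camera_model("wrist"); s.K=np.array(m["mtx"]);T=np.array(m["T_tool_cam"])
        s.st=st; B=np.eye(4);B[:3,:3]=Ro.from_rotvec(st["ee_rot"]).as_matrix();B[:3,3]=st["position"];s.T=B@T
        s.im=robot.camera("wrist")[:,:,::-1].copy(); cv2.imwrite(f"pics/{name}.png",s.im)
    def ray(s,uv,z):
        uv=np.atleast_2d(np.array(uv,float)); d=np.c_[uv,np.ones(len(uv))]@np.linalg.inv(s.K).T@s.T[:3,:3].T
        c=s.T[:3,3]; return (c+d*((z-c[2])/d[:,2])[:,None])[:,:2]
    def proj(s,X):
        p=s.K@(np.linalg.inv(s.T)@np.r_[X,1])[:3]; return p[:2]/p[2]
E
python3 - <<'E'
from h import *
w=W("w1");hsv=cv2.cvtColor(w.im,cv2.COLOR_BGR2HSV)
m=((hsv[...,1]<70)&(hsv[...,2]>120)).astype(np.uint8)
uv=np.argwhere(m>0)[:,::-1];X=w.ray(uv,.014)
o=np.array([.3993,-.0897]);ax=np.array([.0809,.9967])
x=(X-o)@ax;y=(X-o)@[-ax[1],ax[0]]
for a in range(-240,60,20):
    k=(x*1000>=a)&(x*1000<a+20)&(abs(y)<.06)
    if k.sum()>20: print(a,k.sum(),(y[k].min()*1e3).round(1),(y[k].max()*1e3).round(1))
E
```

```text
-240 264 -11.5 11.0
-220 275 -11.3 10.9
-200 277 -11.1 10.8
-180 298 -11.0 10.7
-160 307 -11.9 10.6
-140 320 -11.8 10.5
-120 340 -11.7 10.4
-100 518 -23.7 21.4
-80 951 -35.6 35.6
-60 1378 -45.1 42.9
-40 874 -44.9 42.8
-20 664 -43.2 41.1
0 641 -41.5 39.0
20 608 -44.4 41.5
40 129 -44.4 41.5
```

View pics/w1.png

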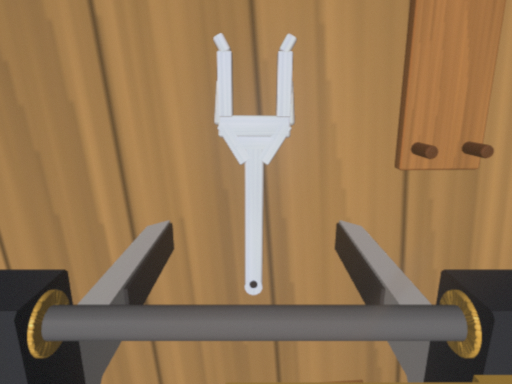

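The wrist view confirms the big spanner centred below (handle x≈253, end at (253,286)), agreeing with the top view to 0.5 mm. Descending.

```bash

python3 -m creep '[{"offset":[-0.05,-0.02,0.98],"twist":[0,0,0],"claw":1},{"offset":[0,0,0.98],"twist":[0,0,0],"claw":1},{"offset":[0,0,0.98],"twist":[0,0,0],"claw":1},{"offset":[0,0,0.98],"twist":[0,0,0],"claw":1},{"offset":[0,0,0.9],"twist":[0,0,0],"claw":1}]' >/dev/null
python3 -m creep '[{"offset":[0,0,0],"twist":[0,0,0],"claw":1},{"offset":[0,0,0],"twist":[0,0,0],"claw":1}]'
```

```text
t: 4.35
position: [0.3921, -0.1883, 0.0133]
ee_rot: [-2.304, -2.136, -0.0]
force: [0.6, -0.1, 1.3]
width: 0.0942
grasp_force: 0.0
```

```bash

python3 -m creep '[{"offset":[-0.02,-0.01,0.23],"twist":[0,0,0],"claw":1},{"offset":[0,0,0],"twist":[0,0,0],"claw":-1},{"offset":[0,0,0],"twist":[0,0,0],"claw":-1},{"offset":[0,0,0],"twist":[0,0,0],"claw":-1},{"offset":[0,0,0],"twist":[0,0,0],"claw":-1}]' 50
python3 -m creep '[{"offset":[0,0,0],"twist":[0,0,0],"claw":-1},{"offset":[0,0,0],"twist":[0,0,0],"claw":-1},{"offset":[0,0,0],"twist":[0,0,0],"claw":-1},{"offset":[0,0,0],"twist":[0,0,0],"claw":-1}]'
```

```text
t: 4.85
position: [0.3919, -0.1904, 0.004]
ee_rot: [2.306, 2.133, 0.001]
force: [-0.3, 0.3, -0.2]
width: 0.0652
grasp_force: 0.0
t: 5.25
position: [0.3915, -0.1901, 0.0034]
ee_rot: [-2.306, -2.133, -0.0]
force: [-0.5, -0.4, -0.2]
width: 0.0339
grasp_force: 0.0
```

```bash

python3 -m creep '[{"offset":[0,0,0],"twist":[0,0,0],"claw":-1},{"offset":[0,0,0],"twist":[0,0,0],"claw":-1},{"offset":[0,0,0],"twist":[0,0,0],"claw":-1},{"offset":[0,0,0],"twist":[0,0,0],"claw":-1}]'
python3 -m creep '[{"offset":[0,0,-0.2],"twist":[0,0,0],"claw":-1},{"offset":[0,0,-0.4],"twist":[0,0,0],"claw":-1},{"offset":[0,0,-0.7],"twist":[0,0,0],"claw":-1},{"offset":[0,0,-0.7],"twist":[0,0,0],"claw":-1},{"offset":[0,0,-0.4],"twist":[0,0,0],"claw":-1}]'
```

```text
t: 5.65
position: [0.3916, -0.1901, 0.0034]
ee_rot: [2.306, 2.133, 0.0]
force: [0.8, -0.2, 0.3]
width: 0.0211
grasp_force: 50.0
t: 6.15
position: [0.3919, -0.1904, 0.1016]
ee_rot: [2.304, 2.132, 0.001]
force: [0.8, -0.7, -4.0]
width: 0.0215
grasp_force: 50.0
```

```bash

python3 -m creep '[{"offset":[0,0,0],"twist":[0,0,-0.18],"claw":-1},{"offset":[0.2125,0.865,0],"twist":[0,0,0],"claw":-1},{"offset":[0.2125,0.865,0],"twist":[0,0,0],"claw":-1},{"offset":[0.2125,0.865,0],"twist":[0,0,0],"claw":-1},{"offset":[0.2125,0.865,0],"twist":[0,0,0],"claw":-1}]'>/dev/null
python3 -m creep '[{"offset":[0.2125,0.865,0],"twist":[0,0,0],"claw":-1},{"offset":[0.2125,0.865,0],"twist":[0,0,0],"claw":-1},{"offset":[0,0,0],"twist":[0,0,0],"claw":-1},{"offset":[0,0,0],"twist":[0,0,0],"claw":-1}]'
python3 - <<'E'
from h import *
w=W("w2"); im=w.im
o=np.array([.6145,.043]);x=np.array([.0619,.998]);y=np.array([-x[1],x[0]])
for bx,by,z in[(0,0,.018),(0,0,.082),(-.03,.02,.038),(-.03,-.02,.038),(.03,.02,.038),(.03,-.02,.038),(.06,.045,.018),(.06,-.045,.018),(-.22,.028,.05),(-.22,-.028,.05)]:
    p=w.proj([*(o+bx*x+by*y),z]); cv2.drawMarker(im,tuple(int(round(v)) for v in p),(0,255,0),0,9,1); 
cv2.imwrite("pics/w2m.png",im)
E
```

```text
t: 7.05
position: [0.6007, -0.1515, 0.0966]
ee_rot: [-2.284, -2.15, 0.005]
force: [-0.8, 1.2, -4.0]
width: 0.0217
grasp_force: 50.0
```

View pics/w2m.png

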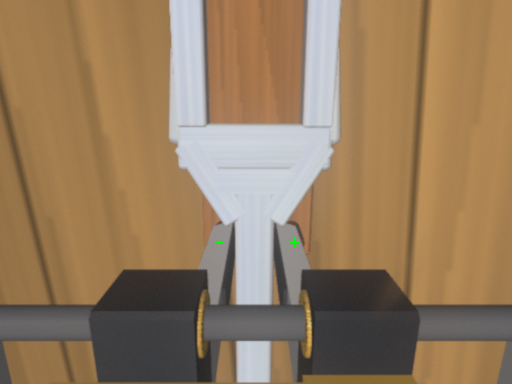

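```bash

python3 -m creep '[{"offset":[0.11,0.043,0],"twist":[0,0,0],"claw":-1},{"offset":[0,0,0.6],"twist":[0,0,0],"claw":-1},{"offset":[0,0,0.6],"twist":[0,0,0],"claw":-1},{"offset":[0,0,0.5],"twist":[0,0,0],"claw":-1},{"offset":[0,0,0],"twist":[0,0,0],"claw":-1}]'
python3 -m creep '[{"offset":[0,0,0],"twist":[0,0,0],"claw":-1}]'
```

```text
t: 7.6
position: [0.6001, -0.1469, 0.0278]
ee_rot: [-2.285, -2.146, 0.006]
force: [-1.1, -0.1, -4.6]
width: 0.0211
grasp_force: 50.0
t: 7.7
position: [0.6032, -0.1478, 0.0318]
ee_rot: [-2.289, -2.151, 0.0]
force: [-0.0, 0.4, -3.5]
width: 0.0209
grasp_force: 50.0
```

```bash

python3 -m creep '[{"offset":[0,0,0.15],"twist":[0,0,0],"claw":-1},{"offset":[0,0,0],"twist":[0,0,0],"claw":-1},{"offset":[0,0,0],"twist":[0,0,0],"claw":-1}]'
python3 -m creep '[{"offset":[0,0,0.05],"twist":[0,0,0],"claw":-1},{"offset":[0,0,0],"twist":[0,0,0],"claw":-1},{"offset":[0,0,0],"twist":[0,0,0],"claw":-1}]'
```

```text
t: 8.0
position: [0.6042, -0.148, 0.0263]
ee_rot: [2.288, 2.151, 0.001]
force: [0.3, 0.4, -4.0]
width: 0.0215
grasp_force: 50.0
t: 8.3
position: [0.6039, -0.1478, 0.0235]
ee_rot: [-2.289, -2.152, -0.0]
force: [-0.6, 0.5, -4.0]
width: 0.0213
grasp_force: 50.0
```

```bash

python3 -m creep '[{"offset":[0,-0.03,0.03],"twist":[0,0,0],"claw":-1},{"offset":[0.2,0,0],"twist":[0,0,0],"claw":-1},{"offset":[0.2,0,0],"twist":[0,0,0],"claw":-1},{"offset":[0.2,0,0],"twist":[0,0,0],"claw":-1},{"offset":[0.2,0,0],"twist":[0,0,0],"claw":-1}]'
python3 -m creep '[{"offset":[0.2,0,0],"twist":[0,0,0],"claw":-1},{"offset":[0.2,0,0],"twist":[0,0,0],"claw":-1},{"offset":[0.2,0,0],"twist":[0,0,0],"claw":-1}]'
```

```text
t: 8.8
position: [0.6047, -0.1147, 0.0223]
ee_rot: [-2.289, -2.152, -0.0]
force: [0.6, 0.2, -4.5]
width: 0.0212
grasp_force: 50.0
t: 9.1
position: [0.6062, -0.091, 0.0223]
ee_rot: [2.289, 2.152, 0.0]
force: [-0.2, -0.1, -4.1]
width: 0.0214
grasp_force: 50.0
```

```bash

python3 -m creep '[{"offset":[0.2,0,0],"twist":[0,0,0],"claw":-1},{"offset":[0.2,0,0],"twist":[0,0,0],"claw":-1},{"offset":[0.2,0,0],"twist":[0,0,0],"claw":-1}]'
python3 -m creep '[{"offset":[0.15,0,0],"twist":[0,0,0],"claw":-1},{"offset":[0.09,0,0],"twist":[0,0,0],"claw":-1},{"offset":[0,0,0],"twist":[0,0,0],"claw":-1}]'
python3 - <<'E'
from h import *
a=robot.camera("top")[:,:,::-1].copy();cv2.imwrite("pics/top1.png",a)
b=robot.camera("scene")[:,:,::-1].copy();cv2.imwrite("pics/scene1.png",b)
cv2.imwrite("pics/AB.png",np.hstack([cv2.resize(a[90:210,260:380],(400,400),interpolation=2),cv2.resize(b[150:270,150:270],(400,400),interpolation=2)]))
E
```

```text
t: 9.4
position: [0.6077, -0.0672, 0.0223]
ee_rot: [-2.289, -2.151, -0.0]
force: [-0.5, 0.5, -3.8]
width: 0.0213
grasp_force: 50.0
t: 9.7
position: [0.6082, -0.0578, 0.0223]
ee_rot: [-2.289, -2.152, -0.0]
force: [-0.2, 0.9, -3.7]
width: 0.0217
grasp_force: 50.0
```

View pics/AB.png

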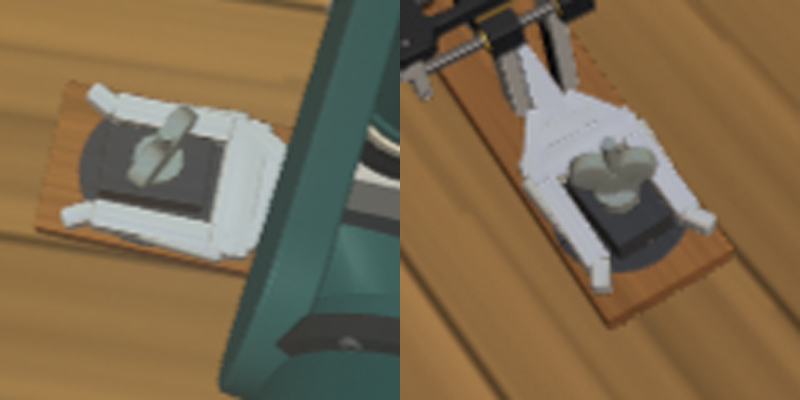

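Left (top): spanner prongs straddle the dark nut, bar from about (140,180) to (185,115); right (scene): same, the nut seated inside the jaw. Lower by 1 mm, release and rise.

```bash

python3 -m creep '[{"offset":[0,0,0.03],"twist":[0,0,0],"claw":-1},{"offset":[0,0,0],"twist":[0,0,0],"claw":-1},{"offset":[0,0,0],"twist":[0,0,0],"claw":-0.1},{"offset":[0,0,0],"twist":[0,0,0],"claw":-0.1},{"offset":[0,0,0],"twist":[0,0,0],"claw":-0.1}]'
python3 -m creep '[{"offset":[0,0,0],"twist":[0,0,0],"claw":-0.1},{"offset":[0,0,0],"twist":[0,0,0],"claw":-0.1}]'
python3 -m creep '[{"offset":[0,0,-0.4],"twist":[0,0,0],"claw":-0.1},{"offset":[0,0,-0.9],"twist":[0,0,0],"claw":-0.1},{"offset":[0,0,-0.9],"twist":[0,0,0],"claw":-0.1},{"offset":[0,0,-0.9],"twist":[0,0,0],"claw":-0.1},{"offset":[0,0,-0.8],"twist":[0,0,0],"claw":-0.1}]' >/dev/null
python3 -m creep '[{"offset":[0,0,0],"twist":[0,0,0],"claw":-0.1},{"offset":[0,0,0],"twist":[0,0,0],"claw":-0.1}]'
python3 - <<'E'
from h import *
w=W("w3"); im=w.im
o=np.array([.6145,.043]);x=np.array([.0619,.998]);y=np.array([-x[1],x[0]])
for bx,by,z in[(0,0,.018),(0,0,.082),(-.03,.02,.038),(-.03,-.02,.038),(.03,.02,.038),(.03,-.02,.038),(.06,.045,.018),(.06,-.045,.018)]:
    p=w.proj([*(o+bx*x+by*y),z]);print((bx,by,z),p.round(1))
    cv2.circle(im,tuple(int(round(v)) for v in p),1,(0,255,0),-1)
p=w.proj([*o,.05]);u,v=(int(q) for q in p);u0,v0=max(u-75,0),max(v-60,0)
print("crop",u0,v0);cv2.imwrite("pics/w3m.png",cv2.resize(im[v0:v0+120,u0:u0+150],None,fx=5,fy=5,interpolation=2))
E
```

```text
t: 10.3
position: [0.6088, -0.0585, 0.0218]
ee_rot: [2.289, 2.151, 0.002]
force: [0.0, 1.0, 0.9]
width: 0.0408
grasp_force: 0.0
t: 10.5
position: [0.6084, -0.0583, 0.0213]
ee_rot: [2.289, 2.151, 0.001]
force: [0.3, 0.2, -0.1]
width: 0.0424
grasp_force: 0.0
t: 11.2
position: [0.6088, -0.0584, 0.1789]
ee_rot: [2.287, 2.15, 0.003]
force: [0.4, -0.8, -1.2]
width: 0.0421
grasp_force: 0.0
(0, 0, 0.018) [252.5  74.1]
(0, 0, 0.082) [252.5  67.4]
(-0.03, 0.02, 0.038) [231.3 106.1]
(-0.03, -0.02, 0.038) [273.9 106. ]
(0.03, 0.02, 0.038) [230.1  36.8]
(0.03, -0.02, 0.038) [274.8  36.8]
(0.06, 0.045, 0.018) [203.9   5.8]
(0.06, -0.045, 0.018) [300.8   5.8]
crop 177 11
```

View pics/w3m.png

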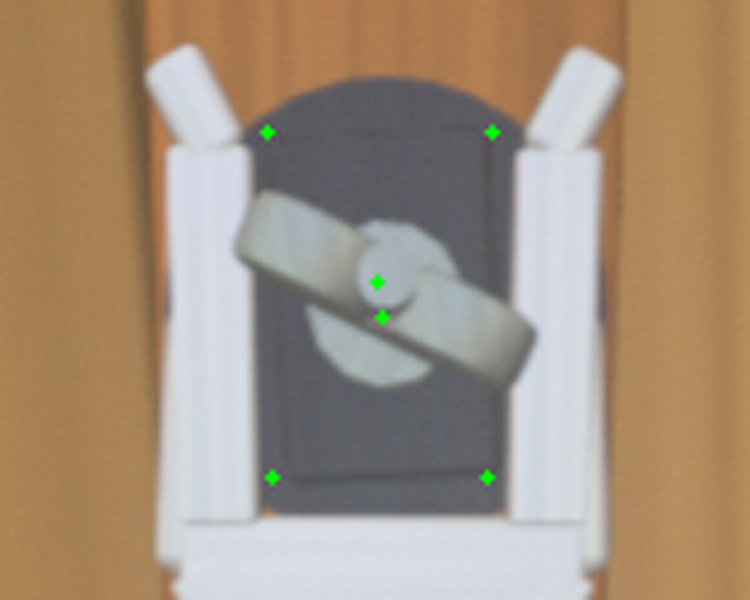

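The view shows the nut inside the jaw (inner edges x≈252 to 515, board centred at 383). The bar is tilted about 27° right-down in the crop, so it stands about 63° ccw from the board's x, and the spindle is 0.9 mm to the right of my estimate. Going above it and turning to match.

```bash

python3 -m creep '[{"offset":[0.847,0.006,0],"twist":[0,0,0],"claw":-0.1},{"offset":[0.847,0.006,0],"twist":[0,0,0],"claw":-0.1},{"offset":[0.847,0.006,0],"twist":[0,0,0],"claw":-0.1},{"offset":[0,0,0],"twist":[0,0,-0.97],"claw":-0.1},{"offset":[0,0,0],"twist":[0,0,-0.97],"claw":-0.1}]'>/dev/null
python3 -m creep '[{"offset":[0,0,0],"twist":[0,0,-0.97],"claw":-0.1},{"offset":[0,0,0],"twist":[0,0,-0.97],"claw":-0.1},{"offset":[0,0,0],"twist":[0,0,-0.97],"claw":-0.1},{"offset":[0,0,0],"twist":[0,0,-0.97],"claw":-0.1},{"offset":[0,0,0],"twist":[0,0,-0.97],"claw":-0.1}]'>/dev/null
python3 -m creep '[{"offset":[0,0,0],"twist":[0,0,-0.97],"claw":-0.1},{"offset":[0,0,0],"twist":[0,0,-0.97],"claw":-0.1},{"offset":[0,0,0],"twist":[0,0,-0.97],"claw":-0.1},{"offset":[0,0,0],"twist":[0,0,-0.97],"claw":-0.1},{"offset":[0,0,0],"twist":[0,0,-0.97],"claw":-0.1}]'>/dev/null
python3 -m creep '[{"offset":[0,0,0],"twist":[0,0,-0.97],"claw":-0.1},{"offset":[0,0,0],"twist":[0,0,0],"claw":-0.1},{"offset":[0,0,0],"twist":[0,0,0],"claw":-0.1}]'
python3 - <<'E'
from h import *
s=robot.state();print(s["joint_positions"]);r=s["ee_rot"];print(np.degrees(2*np.arctan2(r[1],r[0])))
E
```

```text
t: 13.05
position: [0.6144, 0.0431, 0.1752]
ee_rot: [-0.828, -3.027, 0.001]
force: [0.1, -0.9, 0.3]
width: 0.0425
grasp_force: 0.0
[-2.20303111e-02  2.43949568e-01  1.25082057e+00  1.00107993e-04
  1.65009041e+00 -1.05866011e+00]
-210.605042423316
```

```bash

python3 -m creep '[{"offset":[-0.02,0.01,0.8],"twist":[0,0,0],"claw":-0.1},{"offset":[0,0,0.8],"twist":[0,0,0],"claw":-0.1},{"offset":[0,0,0.7],"twist":[0,0,0],"claw":-0.1},{"offset":[0,0,0.4],"twist":[0,0,0],"claw":-0.1},{"offset":[0,0,0.25],"twist":[0,0,0],"claw":-0.1}]'
python3 -m creep '[{"offset":[0,0,0],"twist":[0,0,0],"claw":-0.1},{"offset":[0,0,0],"twist":[0,0,0],"claw":-0.1}]'
```

```text
t: 13.55
position: [0.6145, 0.0431, 0.0561]
ee_rot: [-0.827, -3.026, 0.002]
force: [0.7, -0.1, -0.2]
width: 0.0421
grasp_force: 0.0
t: 13.75
position: [0.6166, 0.0431, 0.0597]
ee_rot: [0.827, 3.03, 0.001]
force: [0.3, 0.3, 0.4]
width: 0.0422
grasp_force: 0.0
```

```bash

python3 -m creep '[{"offset":[0.01,0,0.1],"twist":[0,0,0],"claw":-0.1},{"offset":[0,0,0],"twist":[0,0,0],"claw":-1},{"offset":[0,0,0],"twist":[0,0,0],"claw":-1},{"offset":[0,0,0],"twist":[0,0,0],"claw":-1},{"offset":[0,0,0],"twist":[0,0,0],"claw":-1}]' 40
python3 -m creep '[{"offset":[0,0,0],"twist":[0,0,0],"claw":-1},{"offset":[0,0,0],"twist":[0,0,0],"claw":-1},{"offset":[0,0,0],"twist":[0,0,0],"claw":-1}]'
```

```text
t: 14.25
position: [0.6158, 0.0431, 0.0554]
ee_rot: [0.826, 3.031, -0.0]
force: [-2.4, -5.1, 1.0]
width: 0.0135
grasp_force: 3.3
t: 14.55
position: [0.6155, 0.0424, 0.0554]
ee_rot: [-0.827, -3.031, 0.002]
force: [-3.8, -3.1, 3.5]
width: 0.0115
grasp_force: 40.0
```

```bash

python3 -m creep '[{"offset":[0,0,0],"twist":[0,0,0.6],"claw":-1},{"offset":[0,0,0],"twist":[0,0,0.9],"claw":-1},{"offset":[0,0,0],"twist":[0,0,0.9],"claw":-1},{"offset":[0,0,0],"twist":[0,0,0.9],"claw":-1},{"offset":[0,0,0],"twist":[0,0,0.9],"claw":-1}]'
python3 -c "
from workcell import robot
s=robot.state();print(s['wrist_torque'])"
python3 -m creep '[{"offset":[0,0,0],"twist":[0,0,0.9],"claw":-1},{"offset":[0,0,0],"twist":[0,0,0.9],"claw":-1},{"offset":[0,0,0],"twist":[0,0,0.9],"claw":-1},{"offset":[0,0,0],"twist":[0,0,0.9],"claw":-1},{"offset":[0,0,0],"twist":[0,0,0.9],"claw":-1}]'
python3 -c "
from workcell import robot
s=robot.state();print(s['wrist_torque'])"
```

```text
t: 15.05
position: [0.6155, 0.0424, 0.0554]
ee_rot: [1.369, 2.828, -0.002]
force: [-3.0, -3.2, 3.0]
width: 0.0118
grasp_force: 39.9
[-0.7107542   0.55399093  0.1991165 ]
t: 15.55
position: [0.6155, 0.0424, 0.0554]
ee_rot: [1.894, 2.506, -0.002]
force: [-3.4, -3.9, 2.9]
width: 0.0119
grasp_force: 39.9
[-0.70132799  0.59749484  0.22467136]
```

```bash
cat > q.py <<'E'
from workcell import robot
import numpy as np
s=robot.state();r=s["ee_rot"];print("HEAD",(np.degrees(2*np.arctan2(r[1],r[0]))%180).round(2),"Tz",round(s["wrist_torque"][2],3))
E
python3 -m creep '[{"offset":[0,0,0],"twist":[0,0,0.9],"claw":-1},{"offset":[0,0,0],"twist":[0,0,0.9],"claw":-1},{"offset":[0,0,0],"twist":[0,0,0.9],"claw":-1},{"offset":[0,0,0],"twist":[0,0,0.4],"claw":-1}]' >/dev/null; python3 q.py
python3 -m creep '[{"offset":[0,0,0],"twist":[0,0,0.3],"claw":-1}]' >/dev/null; python3 q.py
python3 -m creep '[{"offset":[0,0,0],"twist":[0,0,0.3],"claw":-1}]' >/dev/null; python3 q.py
python3 -m creep '[{"offset":[0,0,0],"twist":[0,0,0.3],"claw":-1}]'; python3 q.py
```

```text
HEAD 90.39 Tz 0.194
HEAD 88.94 Tz 0.2
HEAD 87.44 Tz 0.165
t: 16.25
position: [0.6155, 0.0425, 0.0554]
ee_rot: [2.298, 2.141, -0.002]
force: [-2.7, -4.3, 3.3]
width: 0.0118
grasp_force: 39.9
HEAD 85.93 Tz 0.192
```

```bash
for i in 1; do 
python3 -m creep '[{"offset":[0,0,0],"twist":[0,0,0.3],"claw":-1}]'>/dev/null; python3 q.py
python3 -m creep '[{"offset":[0,0,0],"twist":[0,0,0.3],"claw":-1}]'>/dev/null; python3 q.py
python3 -m creep '[{"offset":[0,0,0],"twist":[0,0,0.3],"claw":-1}]'>/dev/null; python3 q.py
python3 -m creep '[{"offset":[0,0,0],"twist":[0,0,0.3],"claw":-1}]'; python3 q.py; done
```

```text
HEAD 84.44 Tz 0.206
HEAD 82.93 Tz 0.185
HEAD 81.43 Tz 0.236
t: 16.65
position: [0.6155, 0.0425, 0.0554]
ee_rot: [2.407, 2.018, -0.002]
force: [-1.9, -4.5, 3.0]
width: 0.0117
grasp_force: 39.9
HEAD 79.93 Tz 0.201
```

```bash

python3 -m creep '[{"offset":[0,0,0],"twist":[0,0,0.3],"claw":-1}]'>/dev/null; python3 q.py
python3 -m creep '[{"offset":[0,0,0],"twist":[0,0,0.3],"claw":-1}]'>/dev/null; python3 q.py
python3 - <<'E'
from h import *
b=robot.camera("scene")[:,:,::-1].copy();cv2.imwrite("pics/scene2.png",b)
w=W("w4")
cv2.imwrite("pics/S2.png",np.hstack([cv2.resize(b[120:270,130:280],(600,600),interpolation=2)]))
E
```

```text
HEAD 78.44 Tz 0.145
HEAD 76.93 Tz 0.253
```

View pics/S2.png

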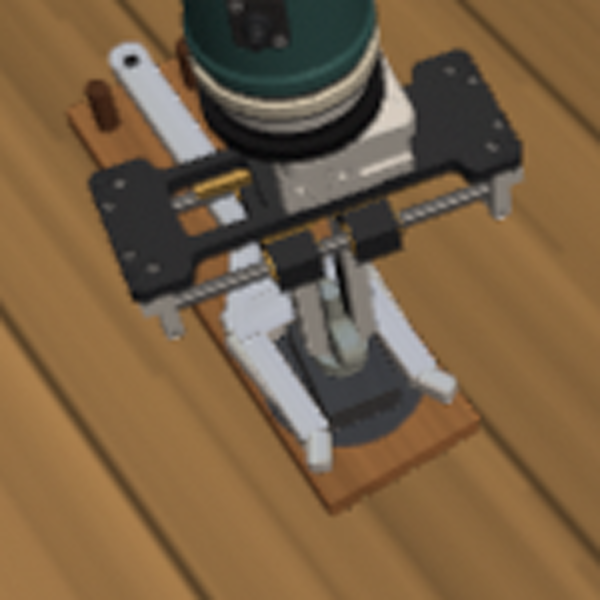

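The scene view shows the handle still between the pegs (hole at crop (130,60)) and the nut in the jaw, with the bar near the handle's line. Measuring the spanner and nut angles.

```bash
python3 - <<'E'
from h import *
o=np.array([.6152,.043]);x=np.array([.0619,.998]);y=np.array([-x[1],x[0]])
B=lambda p:(np.array([(p-o)@x,(p-o)@y])*1e3).round(1)
f=lambda u,v,z:B(ray("scene",(130+(u+.5)/4-.5,120+(v+.5)/4-.5),z)[:2])
print("hole",f(130,60,.032),"pegtops",f(97,90,.05),f(185,48,.05))
print("prong tips",f(318,435,.032),f(440,378,.032))
print("board corners",f(333,500,.018),f(478,420,.018))
# spanner mask in world z=.032
b=cv2.imread("pics/scene2.png");hsv=cv2.cvtColor(b,cv2.COLOR_BGR2HSV)
m=(hsv[...,1]<60)&(hsv[...,2]>140)
uv=np.argwhere(m)[:,::-1];uv=uv[(uv[:,0]>130)&(uv[:,0]<280)&(uv[:,1]>120)&(uv[:,1]<270)]
X=np.array([ray("scene",p,.032)[:2] for p in uv]);Y=np.c_[(X-o)@x,(X-o)@y]*1e3
for a in range(-260,60,15):
    k=(Y[:,0]>=a)&(Y[:,0]<a+15)&(abs(Y[:,1])<60)
    if k.sum()>4: print(a,k.sum(),Y[k,1].min().round(1),Y[k,1].max().round(1))
w=cv2.imread("pics/w4.png");g=cv2.cvtColor(w,cv2.COLOR_BGR2HSV)
print([tuple(g[v,u]) for u,v in[(256,150),(200,60),(300,60)]])
c=b[195:240,190:245];print(cv2.cvtColor(c,cv2.COLOR_BGR2GRAY)[14:34:1,8:44].tolist() if 0 else "")
E
```

```text
hole [-242.1    1.1] pegtops [-216.2  -28.1] [-216.4   26.8]
prong tips [ 31.6 -32.1] [37.8 35.6]
board corners [ 59.9 -41.6] [62.2 42.3]
-260 29 -9.2 11.7
-245 35 -8.9 12.2
-230 44 -9.1 11.0
-215 54 -8.8 31.5
-200 52 -9.2 36.7
-185 59 -8.9 47.1
-170 48 -9.1 58.8
-125 31 -9.5 3.4
-110 15 -7.9 59.1
-95 29 -19.9 -2.5
-80 13 -31.3 -5.1
-65 93 -38.4 26.7
-50 124 -42.5 42.1
-35 88 -42.5 42.5
-20 119 -41.5 40.7
-5 101 -40.5 39.4
10 96 -39.5 39.0
25 86 -40.8 39.4
40 38 -43.0 41.5
[(np.uint8(14), np.uint8(140), np.uint8(179)), (np.uint8(17), np.uint8(133), np.uint8(172)), (np.uint8(17), np.uint8(135), np.uint8(181))]
```

```bash

python3 -m creep '[{"offset":[0,0,0],"twist":[0,0,0.25],"claw":-1}]'>/dev/null; python3 q.py
python3 -m creep '[{"offset":[0,0,0],"twist":[0,0,0.25],"claw":-1}]'>/dev/null; python3 q.py
python3 -m creep '[{"offset":[0,0,0],"twist":[0,0,0.2],"claw":-1}]'; python3 q.py
python3 -m creep '[{"offset":[0,0,0],"twist":[0,0,0],"claw":-1}]'; python3 q.py
```

```text
HEAD 75.73 Tz 0.234
HEAD 74.46 Tz 0.267
t: 17.25
position: [0.6155, 0.0425, 0.0554]
ee_rot: [2.517, 1.879, -0.002]
force: [-2.9, -3.9, 4.1]
width: 0.0119
grasp_force: 40.0
HEAD 73.48 Tz 0.428
t: 17.35
position: [0.6155, 0.0425, 0.0554]
ee_rot: [2.516, 1.879, -0.002]
force: [-3.3, -4.5, 4.2]
width: 0.0115
grasp_force: 40.0
HEAD 73.51 Tz 0.442
```

```bash
cat > sp.py <<'E'
from h import *
def go(name):
    o=np.array([.6152,.043]);x=np.array([.0619,.998]);y=np.array([-x[1],x[0]])
    b=robot.camera("scene")[:,:,::-1].copy();cv2.imwrite(f"pics/{name}.png",b);hsv=cv2.cvtColor(b,cv2.COLOR_BGR2HSV)
    m=(hsv[...,1]<60)&(hsv[...,2]>140)
    uv=np.argwhere(m)[:,::-1];uv=uv[(uv[:,0]>130)&(uv[:,0]<280)&(uv[:,1]>120)&(uv[:,1]<270)]
    X=np.array([ray("scene",p,.032)[:2] for p in uv]);Y=np.c_[(X-o)@x,(X-o)@y]*1e3
    for a in[-260,-245,-230,-50,-35,-20,-5,10,25,40]:
        k=(Y[:,0]>=a)&(Y[:,0]<a+15)&(abs(Y[:,1])<60); print(a,k.sum(),Y[k,1].min().round(1),Y[k,1].max().round(1))
E
python3 -c "import sp;sp.go('scene3')"
python3 -m creep '[{"offset":[0,0,0],"twist":[0,0,0.15],"claw":-1}]'>/dev/null; python3 q.py
python3 -m creep '[{"offset":[0,0,0],"twist":[0,0,0.15],"claw":-1}]'; python3 q.py
python3 -c "import sp;sp.go('scene4')"
```

```text
-260 26 1.2 20.8
-245 33 1.5 22.7
-230 44 0.4 20.5
-50 125 -41.3 43.8
-35 90 -40.9 44.3
-20 117 -40.4 41.6
-5 100 -40.5 40.3
10 94 -40.0 39.0
25 87 -43.5 38.1
40 34 -44.6 39.0
HEAD 72.77 Tz 0.497
t: 17.6
position: [0.6155, 0.0425, 0.0554]
ee_rot: [2.54, 1.847, -0.002]
force: [-4.1, -4.7, 3.6]
width: 0.0118
grasp_force: 40.4
HEAD 72.02 Tz 0.577
-260 26 1.2 20.8
-245 33 1.5 22.7
-230 44 0.4 20.5
-50 127 -41.3 43.8
-35 92 -40.9 44.3
-20 116 -40.4 41.6
-5 100 -40.5 40.3
10 94 -40.0 39.0
25 87 -43.5 38.1
40 34 -44.6 39.0
```

The handle has moved 10 mm to rest on its peg and no longer moves, while torque rises to 0.58 N m, so the nut is at its stop. Relieve, open and rise.

```bash

python3 -m creep '[{"offset":[0,0,0],"twist":[0,0,-0.3],"claw":-1},{"offset":[0,0,0],"twist":[0,0,0],"claw":-0.1},{"offset":[0,0,0],"twist":[0,0,0],"claw":-0.1},{"offset":[0,0,0],"twist":[0,0,0],"claw":-0.1},{"offset":[0,0,0],"twist":[0,0,0],"claw":-0.1}]'; python3 q.py
python3 -m creep '[{"offset":[0,0,-0.4],"twist":[0,0,0],"claw":-0.1},{"offset":[0,0,-0.8],"twist":[0,0,0],"claw":-0.1},{"offset":[0,0,-0.9],"twist":[0,0,0],"claw":-0.1},{"offset":[0,0,-0.9],"twist":[0,0,0],"claw":-0.1},{"offset":[0,0,-0.8],"twist":[0,0,0],"claw":-0.1}]' >/dev/null
python3 -m creep '[{"offset":[-0.9,0,0],"twist":[0,0,0],"claw":-0.1},{"offset":[-0.9,0,0],"twist":[0,0,0],"claw":-0.1},{"offset":[-0.7,0,0],"twist":[0,0,0],"claw":-0.1},{"offset":[0,0,0],"twist":[0,0,0],"claw":-0.1},{"offset":[0,0,0],"twist":[0,0,0],"claw":-0.1}]'
python3 - <<'E'
from h import *
w=W("w5"); im=w.im.copy()
o=np.array([.6152,.043])
p=w.proj([*o,.05]);u,v=(int(q) for q in p);u0,v0=max(u-75,0),max(v-60,0)
print("crop",u0,v0);cv2.imwrite("pics/w5m.png",cv2.resize(im[v0:v0+120,u0:u0+150],None,fx=5,fy=5,interpolation=2))
E
```

```text
t: 18.15
position: [0.6159, 0.0438, 0.0548]
ee_rot: [-2.517, -1.879, -0.001]
force: [-0.6, 0.1, -0.1]
width: 0.04
grasp_force: 0.0
HEAD 73.5 Tz 0.018
t: 19.15
position: [0.5876, -0.0528, 0.2083]
ee_rot: [2.518, 1.878, 0.003]
force: [-0.2, -0.2, 1.3]
width: 0.0422
grasp_force: 0.0
crop 177 16
```

View pics/w5m.png

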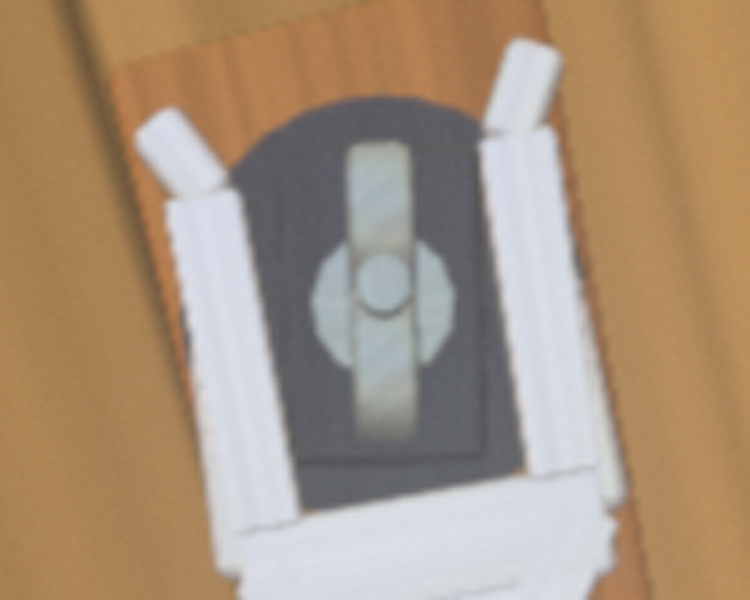

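The bar is parallel to the nut's length, so the jam nut is at its 1.3 stop. The nut's corners bear on both prongs, the spanner is in place, and the gripper is clear. Handing in.

```bash
python3 -c "
from workcell import robot
print(robot.hand_in())"
```

```text
the job is handed in; nothing more can be done
None
```

The job is handed in: the 48 mm spanner is on the lower nut and let go, and the jam nut is turned clockwise to its stop, with the lower nut held at about 0.2 rad (jaw and peg play), so the bar lies about 10° off the handle's line; `hand_in` returned no verdict.

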